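Set the hob's heat knob to level 4

ROBOT

A 6-joint arm with a two-finger parallel gripper is mounted at the origin on a cart in front of the work surface, level with it; the furniture and walls round the work are solid. World frame = base frame: x ahead of the robot, y to its left, z up, the work surface at z = 0. Lengths are in m, angles in rad, forces in N, time in s.
With the tool pointing down it reaches from about 0.275 to 0.75 m from the base axis. Payload 10.2 kg.
Tool frame: the origin (TCP) lies on the mounting face of the last link; the fingertips stand 166 mm ahead of it and the grasp point (between the pads) lies 147 mm ahead of it; z points along the fingers, y is the line along which they close (so a half turn about z gives the same grasp; the last joint's range is limited). The gripper opens to 88 mm and grips with 3 to 60 N. Pads are 18 mm wide; open, the fingers measure 123 mm over their backs; the gripper's body (75 mm by 187 mm) begins 45 mm behind the grasp point.
Start: joints at [-1.375, 0.313, 1.498, -0, 1.331, -0.223], TCP at [0.213, -0.48, 0.405] pointing down, gripper open.
Joint ranges: [-2.94, 2.94], [-0.97, 2.17], [0.19, 2.56], [-1.23, 4.37], [0.02, 3.11], [-2.88, 2.88]. Speed limits (rad/s): [2.39, 2.39, 3.01, 3.14, 3.14, 3.14].

INTERFACE

Orientations are given as [roll, pitch, yaw] about the fixed x, y, z axes, in that order (R = Rz(yaw) Ry(pitch) Rx(roll)).
In Python, from station import env gives the robot as it stands.
- The arm moves only by the shell command python3 -m pendant 'ROWS' [OPENING]. ROWS is JSON, one flat list of numbers, 6 for each row, row after row: the shift along the tool's x, y, z in m, then the turn, a rotation vector about the tool's x, y, z in degrees. A call has 1 to 20 rows; each row is the pose to reach, as a shift and turn from the pose commanded when the call began, along the tool's axes at that moment; what a row does not reach only later rows make up. A row lasts 1/12 s, in which the tool goes at most 41.7 mm and 7.16 degrees, less where a joint would pass 70% of its speed; a pose out of reach is approached as far as the arm can. A call with a gripper value outside its range is refused whole. OPENING is the opening, from 0 (shut) to 1 (fully open), set as the call begins (- or left out, the last holds). The fingers move at their own pace and stop on an object; the grip force is fixed at half the most. Time passes only in rows, so rows that repeat a pose let the fingers close. It gives the time, the measured TCP pose, the force, the opening and the grip force at its end, in the units of the state.
- env.state(): the state, without advancing time (a new reading comes with each control period).
- env.read_camera(name): name is "scene" or "top" or "wrist"; returns the picture (480x640x3 uint8, red, green, blue); there is no depth.
- env.calibration(name): a dict with "intrinsics" (3x3 intrinsics, pixels), "rvec" (rotation vector, rad) and "tvec" (3), from world to camera coordinates, as OpenCV has them. Camera axes: x right, y down, z forward; pixel columns grow to the right and rows downward; lengths in m; the calibration is good to about 2 mm. A picture is of the moment at which its call begins: read the wrist's pose just before it. calibration takes no time and is no camera call; for the wrist camera it gives the pose at the moment of the call.
- env.sign_off(): hands the job in; it is judged then, once.
The state is a dict: "time": time; "joints": joint angles; "qd": joint speeds; "effort": joint torques, N m; "eef_pos": TCP position; "tool_rot": TCP orientation; "wrist_force": force on the tool from outside, world axes, zero at the start; "moment": the same for the moment, N m; "width": finger opening in m; "grip_force": force on a finger pad.
Only numpy, scipy, OpenCV 4.12 (cv2) and the standard library are available. Lean on these libraries where they do the work, as an engineer would, in place of code of your own. Each camera call takes 0.05 s, during which the arm holds its last target. There are 200 camera calls.

TASK

A saucepan stands on the portable hob, whose heat is too low. Turn the large heat knob (the one with the upright bar grip) clockwise, click by click, until it rests on level 4, which is the fourth mark clockwise from the round off dot, and let go. Leave the small round timer knob and the saucepan as they are.

Things in the scene. Friction and masses are not known exactly. Their poses are not given: they have to be found in the camera images.
- heat_grip (a point): On the axis of the large heat knob, 32 mm above the hob's white top (top is at z = 60 mm). Fixed to the hob, does not turn: x to the hob's back, y to its left, z up. The knob is the left one at the front of the low white hob (320 x 290 mm): round skirt 64 mm across, 8 mm thick; on it an upright bar 58 long, 14 wide, ending 8 mm above this point. Grip the bar across its width from above.
- heat_knob (a joint): Heat knob, rad: 0 = off, grows clockwise seen from above. It clicks to rest every 25 deg (0.436): level n at n x 0.436, level 4 at 1.745, last 9. A click takes 0.06 N m; let go between, it springs to the nearer. Starts on 1, 2 or 3. The white-lined half of the bar is the pointer: at off it points to the dot, 112.5 deg anticlockwise of the hob's x axis; at level 4, 12.5 deg anticlockwise of it.
- timer_knob (a joint): Small timer knob, rad: starts at 0, grows clockwise. Plain round black knob, 34 mm across and 18 mm high, on the same front strip, 145 mm to the right of the heat knob. It turns easily; leave it alone.
- saucepan_center (a point): Centre, half-way up, of the open steel saucepan standing loose on the hob's black plate behind the knobs: 156 mm across the rim, 75 mm high, its rim 138 mm above the worktop. Leave it where it is.

How it is judged:
By the outcome, as a careful person would: the job done as asked, in the order asked, and still so for the second after the job is handed in, with the robot touching nothing.
It also fails if it takes over 40 s, if anything falls off the work surface, if the arm or the gripper's body presses on something with over 40 N, if the wrist force passes 120 N, or if a joint passes its speed limit or range.

## Working session

There is one attempt and no reset: what is moved stays moved. The work goes in short steps, Python scripts to look and compute and a shell command to move; the robot and the scene stay as the last step left them, time stands still between calls to the robot, and variables do not carry over. Pictures are saved under pics/ and viewed, at most 10 in all, crops included, and the job is handed in when it is done.

```bash
mkdir -p pics; cat > h.py <<'E'
import numpy as np, cv2
from station import env
def snap(n,f):
    c=env.calibration(n); im=env.read_camera(n); cv2.imwrite(f,im[:,:,::-1]); return im,c
def ray(c,px,z):
    K=np.array(c["intrinsics"]);R=cv2.Rodrigues(np.array(c["rvec"],float))[0];t=np.array(c["tvec"],float).ravel()
    d=R.T@np.linalg.solve(K,[px[0],px[1],1.]); o=-R.T@t
    return o+d*(z-o[2])/d[2]
E
python3 - <<'E'
from h import *
snap("top","pics/top.png");snap("scene","pics/scene.png")
s=env.state();print(s["time"],s["eef_pos"],s["tool_rot"],s["width"])
E
```

```text
0.1 [ 0.21349691 -0.47959472  0.40422213] [-3.14045395e+00 -2.84510503e-04  4.18786002e-01] 0.0880779122789101
```

View pics/top.png

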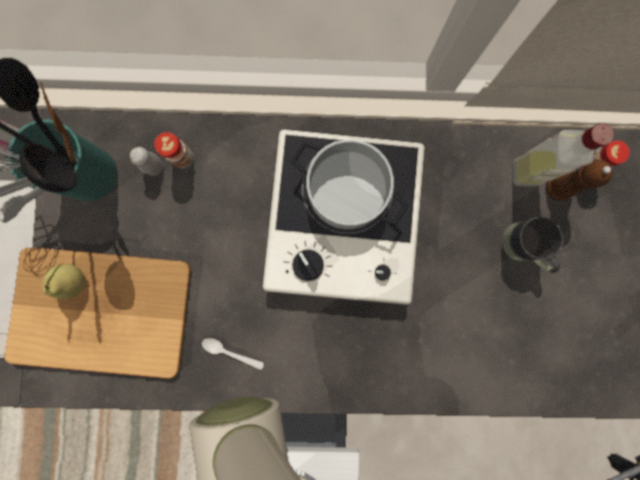

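View pics/scene.png

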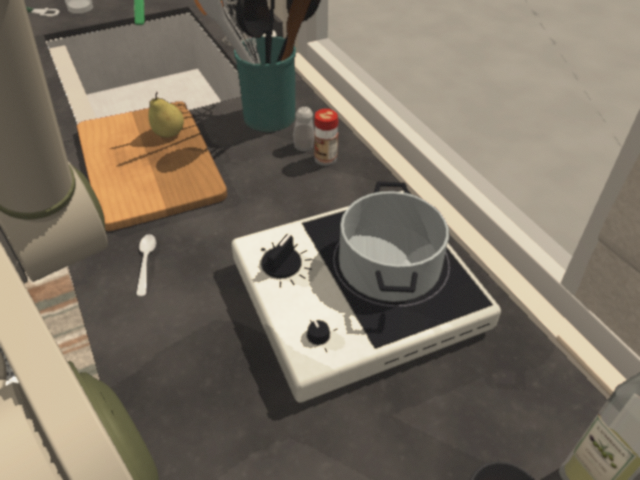

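Top view: heat knob at about (308,264), pointer line toward (301,253), timer at (383,272), pan at (350,185). I'll measure these and zoom in on the knob.

```bash
python3 - <<'E'
from h import *
im=cv2.imread("pics/top.png");c=env.calibration("top")
g=cv2.cvtColor(im,cv2.COLOR_BGR2GRAY)
h=(cv2.cvtColor(im,cv2.COLOR_BGR2HSV)); m=((g>165)&(h[:,:,1]<60)).astype('uint8')
m[:120]=0;m[310:]=0;m[:,:255]=0;m[:,435:]=0
pts=np.argwhere(m)[:,::-1]
b=cv2.boxPoints(cv2.minAreaRect(pts.astype(np.float32)));P=[ray(c,p,.06) for p in b]
for p,q in zip(b,P):print(p,q.round(4))
print([np.linalg.norm(P[i]-P[i-1]).round(3) for i in range(4)])
for n,p,z in(("heat",(308,264),.068),("timer",(383,272),.078),("pan",(350,185),.138),("ptr",(301,253),.1)):print(n,ray(c,p,z).round(4))
cv2.imwrite("pics/c.png",cv2.resize(im[230:300,270:400],None,fx=6,fy=6,interpolation=cv2.INTER_CUBIC))
E
```

```text
[262.48514 289.1485 ] [0.4732 0.0372 0.06  ]
[278.5049 128.9505] [0.788  0.0171 0.06  ]
[425.63364 143.66339] [ 0.7673 -0.2745  0.06  ]
[409.61386 303.8614 ] [ 0.4518 -0.2465  0.06  ]
[np.float64(0.284), np.float64(0.315), np.float64(0.292), np.float64(0.317)]
heat [ 0.5234 -0.0489  0.068 ]
timer [ 0.5116 -0.1918  0.078 ]
pan [ 0.665  -0.1223  0.138 ]
ptr [ 0.5427 -0.0365  0.1   ]
```

View pics/c.png

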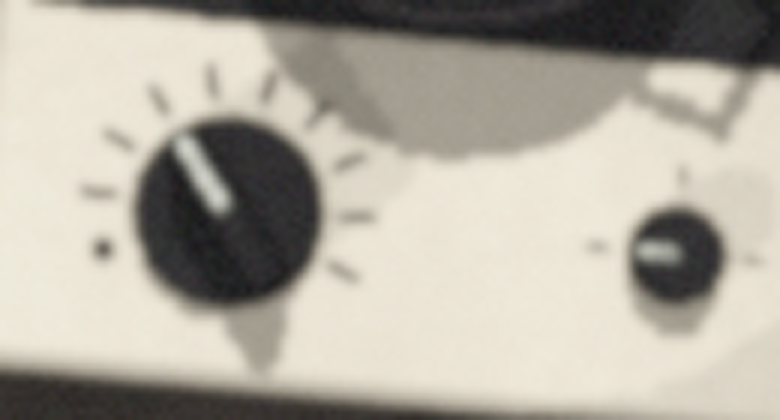

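Level 3 now (pointer about 38° anticlockwise of the hob's x axis, on the third mark), so one click is needed. Hob yaw is about -4.9°, so the bar lies at about 32.6° in the world frame. I'll go above the knob and look.

```bash
python3 -m pendant '[0.456,-0.268,0.03,0,0,-8.6,0.456,-0.268,0.03,0,0,-8.6,0.456,-0.268,0.03,0,0,-8.6,0.456,-0.268,0.03,0,0,-8.6,0.456,-0.268,0.03,0,0,-8.6,0.456,-0.268,0.03,0,0,-8.6,0.456,-0.268,0.03,0,0,-8.6,0.456,-0.268,0.03,0,0,-8.6,0.456,-0.268,0.03,0,0,-8.6,0.456,-0.268,0.03,0,0,-8.6,0.456,-0.268,0.03,0,0,-8.6,0.456,-0.268,0.03,0,0,-8.6,0.456,-0.268,0.03,0,0,-8.6,0.456,-0.268,0.03,0,0,-8.6,0.456,-0.268,0.03,0,0,-8.6,0.456,-0.268,0.03,0,0,-8.6]' 1
python3 - <<'E'
from h import *
im,c=snap("wrist","pics/w.png")
K=np.array(c["intrinsics"]);p,_=cv2.projectPoints(np.array([[.5234,-.0489,.068],[.5116,-.1918,.078],[.521,-.049,.1]]),np.array(c["rvec"],float),np.array(c["tvec"],float),K,None);print(p.round(0).tolist())
s=env.state();print(s["time"],s["eef_pos"],s["tool_rot"])
E
```

```text
time: 1.43
eef_pos: [0.5208, -0.0498, 0.3745]
tool_rot: [-3.141, 0.001, 0.569]
wrist_force: [0.7, -0.8, 0.5]
width: 0.0881
grip_force: 0.0
[[[322.0, 224.0]], [[473.0, 338.0]], [[320.0, 241.0]]]
1.4833 [ 0.5206833  -0.05020801  0.37468304] [-3.14150235e+00  3.95065451e-04  5.67825852e-01]
```

View pics/w.png

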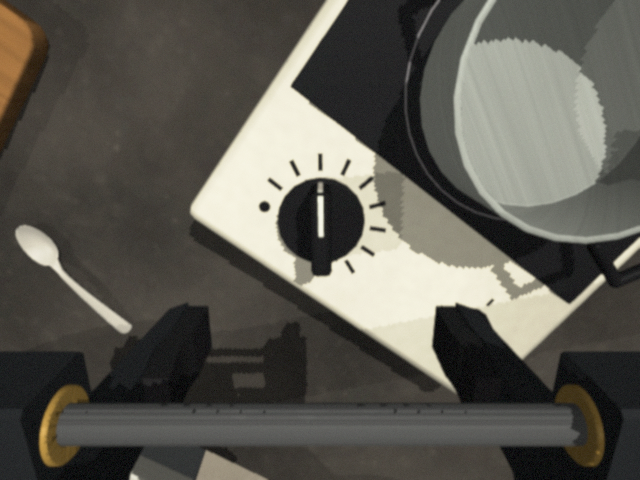

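The bar runs straight up the picture at column 321, so the yaw is right. The skirt centre is at about (321,221). I'll compute the correction.

```bash
python3 - <<'E'
from h import *
c=env.calibration("wrist")
s=env.state();y=s["tool_rot"][2];e=np.array(s["eef_pos"])
for p,z in(((321,221),.068),((321,275),.1),((320,186),.1),((321,182),.068)):
    q=ray(c,p,z);d=q-e;print(q.round(4),"tool x,y",(d[0]*np.cos(y)+d[1]*np.sin(y)).round(4),(d[0]*np.sin(y)-d[1]*np.cos(y)).round(4))
E
```

```text
[ 0.5246 -0.0477  0.068 ] tool x,y 0.0046 -0.0
[ 0.5011 -0.0627  0.1   ] tool x,y -0.0232 0.0
[ 0.5506 -0.0305  0.1   ] tool x,y 0.0358 -0.0006
[ 0.548  -0.0328  0.068 ] tool x,y 0.0324 -0.0
```

```bash
python3 -m pendant '[0.005,0,0.04,0,0,0,0.005,0,0.08,0,0,0,0.005,0,0.11,0,0,0,0.005,0,0.123,0,0,0,0.005,0,0.123,0,0,0,0.005,0,0.123,0,0,0]' 1
python3 -m pendant '[0,0,0,0,0,0,0,0,0,0,0,0,0,0,0,0,0,0,0,0,0,0,0,0,0,0,0,0,0,0,0,0,0,0,0,0,0,0,0,0,0,0,0,0,0,0,0,0,0,0,0,0,0,0,0,0,0,0,0,0]' 0
```

```text
time: 1.98
eef_pos: [0.5251, -0.0477, 0.2521]
tool_rot: [-3.141, 0.0, 0.567]
wrist_force: [-0.1, 0.5, 0.2]
width: 0.0884
grip_force: 0.0
time: 2.82
eef_pos: [0.5253, -0.0467, 0.2517]
tool_rot: [-3.142, 0.0, 0.569]
wrist_force: [0.2, 0.6, -0.4]
width: 0.0235
grip_force: 0.0
```

```bash
python3 -m pendant '[0,0,0,0,0,0,0,0,0,0,0,0,0,0,0,0,0,0,0,0,0,0,0,0,0,0,0,0,0,0]' 0
python3 -m pendant '[0,0,0,0,0,5,0,0,0,0,0,10,0,0,0,0,0,15,0,0,0,0,0,20,0,0,0,0,0,25,0,0,0,0,0,25,0,0,0,0,0,25,0,0,0,0,0,25]' 0
```

```text
time: 3.23
eef_pos: [0.5252, -0.0465, 0.2517]
tool_rot: [-3.141, 0.0, 0.569]
wrist_force: [-1.4, 2.7, 1.6]
width: 0.0137
grip_force: 30.0
time: 3.9
eef_pos: [0.5255, -0.0473, 0.2517]
tool_rot: [3.14, -0.0, 0.136]
wrist_force: [1.0, -5.8, -0.4]
width: 0.0139
grip_force: 30.0
```

Turned 25° with the grip held. Now release, lift straight up and look.

```bash
python3 -m pendant '[0,0,0,0,0,0,0,0,0,0,0,0,0,0,0,0,0,0,0,0,0,0,0,0,0,0,0,0,0,0,0,0,0,0,0,0]' 0.6
python3 -m pendant '[0,0,-0.02,0,0,0,0,0,-0.05,0,0,0,0,0,-0.09,0,0,0,0,0,-0.12,0,0,0,0,0,-0.12,0,0,0,0,0,-0.12,0,0,0]' 1
python3 - <<'E'
from h import *
im,c=snap("wrist","pics/w2.png");print(env.state()["tool_rot"])
for a in [(321,221)]:print(ray(c,a,.068))
t,_=snap("top","pics/t2.png")
o=cv2.imread("pics/top.png")
d=cv2.absdiff(o,cv2.imread("pics/t2.png")).max(2);print("pan/timer diff",d[140:230,310:395].mean(),d[262:282,373:393].mean())
E
```

```text
time: 4.4
eef_pos: [0.5253, -0.0466, 0.2517]
tool_rot: [-3.141, -0.0, 0.133]
wrist_force: [-0.4, -0.3, -0.2]
width: 0.0515
grip_force: 0.0
time: 4.9
eef_pos: [0.5253, -0.0466, 0.3728]
tool_rot: [3.14, -0.003, 0.133]
wrist_force: [1.7, -0.8, 0.4]
width: 0.0878
grip_force: 0.0
[-3.14134471e+00  4.33710376e-04  1.32727643e-01]
[ 0.53130642 -0.04578887  0.068     ]
pan/timer diff 14.183529411764706 16.4875
```

View pics/w2.png

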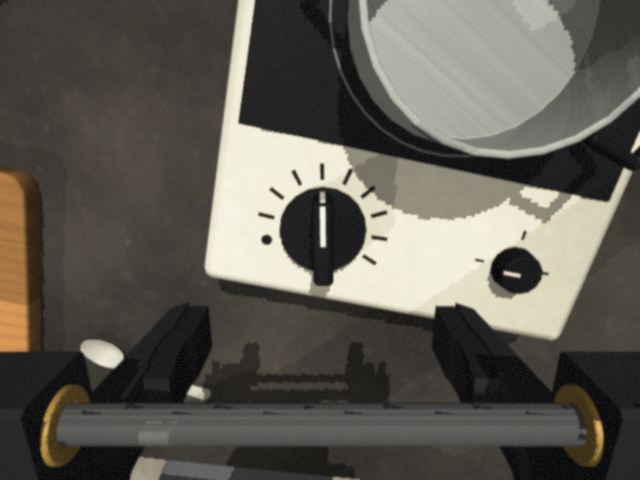

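The pointer, at (323,195), lies on the fourth mark, at (322,170), clockwise from the dot at (266,240). The timer still points at its left mark, the pan stands where it was, and the gripper is clear.

```bash
python3 -c "
from station import env
env.sign_off()"
```

```text
the job is handed in; nothing more can be done
```

I turned the heat knob one click clockwise, from level 3 to level 4, and let go. The close-up afterwards showed the pointer on the fourth mark and the timer and saucepan not visibly moved, and I handed the job in at about 5 s.

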